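# Complete the interlocking pad row of a checking fixture

### The job

Fit the two loose blue pads into the two empty places of the interlocking row in the fixture nest, so that each lies fully home, level and flush with its neighbours, and let go of them. A brass key on the floor of each place must enter a recess hidden under the pad, so each pad goes home only one way round, which nothing on its top shows: if a pad stops proud, lift it, turn it half round and try again. Leave all the other things on the bench where they are.

Things in the scene. Friction and masses are not known exactly. Their poses are not given: they have to be found in the camera images.
- pad_a_mid (a point): Loose blue pad, 14 mm thick, 61.6 (x) x 47.6 mm (y), plus a 6 mm tab to +y at x 7 to 21 mm and to -y at x -21 to -7, with matching notches; looks the same after a half turn. Aluminium stud on top, 24 x 24 mm, 30 high, set diagonally (faces at 45 deg to x and y); pinch it from above. Point: pad's middle, 22 mm above its underside, 8 mm above the blue top face; z up. About 160 g.
- pad_b_mid (a point): Second blue pad, exactly like pad_a; the point and axes are the same. Under each pad, 16 mm off centre along x at one end only, is a hidden recess 15 (x) x 19 mm (y), 7 mm deep, for the key of a place; from above nothing shows at which end.
- nest_mid (a point): Fixed nest, a dark steel tray 92 (x) x 224 (y) x 18 mm high, turned up to 0.3 rad. Point: its centre, on the bench; its axes are also those of the places. Row of four pads along y at 50 mm pitch: the outer two are fixed in, their studs reaching 48 mm above the bench; the inner two are missing. Neighbouring pads interlock.
- place_1 (a point): Left (+y) empty place, for either pad. Point: centre of its floor, 4 mm above the bench, 14 mm below the nest's top. A pad lying home has its middle 22 mm above this point and its x along the place's x, one way or the other; the outline has 1.2 mm clearance all round.
- place_2 (a point): Right (-y) empty place, as place_1. On the floor of each place stands a brass key 12 (x) x 16 (y) x 6 mm, 16 mm off centre to +x or to -x, drawn anew for each place and not given. It must enter the pad's recess: the wrong way round the pad stops 6 mm proud; the right way it drops until its underside is on the floor, flush.
- blank_pad: a larger plain yellow pad, 70 x 78 x 14 mm without tabs, with the same aluminium stud on top; it belongs elsewhere. Origin: centre of its underside. Not to be moved.
- ring_gauge: plain steel ring lying flat, 68 mm outside, 44 mm inside, 24 mm high. Origin: centre of its underside. Not to be moved.
- v_block: dark steel V-block, 70 x 50 x 45 mm. Origin: centre of its underside. Not to be moved.
- oil_bottle: small white bottle with red cap, 48 mm diameter, 120 mm high. Origin: centre of its underside. Not to be moved.
- screwdriver: screwdriver lying on the bench beyond the nest. Origin on its underside. Not to be moved.
- spool: flanged steel plug standing on its flange, 56 mm diameter, 45 mm high. Origin: centre of its underside. Not to be moved.
Things that resemble listed ones, but are neither listed nor needed, are in the scene too. Leave any green or turquoise look-alike of the part that bears pad_b_mid alone. Leave any pink look-alike of the part that bears pad_a_mid alone.

How it is judged (in metres and radians):
On the way, in this order (a step that is already met when the one before it is completed fails the run):
1. one blue pad lies home in an empty place (((horizontal distance between pad_a_mid and place_1 below 0.004 m and z of pad_a_mid in the frame of place_1 between 0.019 and 0.0238 m and angle between pad_a_mid's own z axis and vertical below 0.04 rad and angle between the x axis of pad_a_mid and the x axis of place_1, either way round below 0.08 rad) or (horizontal distance between pad_a_mid and place_2 below 0.004 m and z of pad_a_mid in the frame of place_2 between 0.019 and 0.0238 m and angle between pad_a_mid's own z axis and vertical below 0.04 rad and angle between the x axis of pad_a_mid and the x axis of place_2, either way round below 0.08 rad) or (horizontal distance between pad_b_mid and place_1 below 0.004 m and z of pad_b_mid in the frame of place_1 between 0.019 and 0.0238 m and angle between pad_b_mid's own z axis and vertical below 0.04 rad and angle between the x axis of pad_b_mid and the x axis of place_1, either way round below 0.08 rad) or (horizontal distance between pad_b_mid and place_2 below 0.004 m and z of pad_b_mid in the frame of place_2 between 0.019 and 0.0238 m and angle between pad_b_mid's own z axis and vertical below 0.04 rad and angle between the x axis of pad_b_mid and the x axis of place_2, either way round below 0.08 rad))), for 0.2 s.
2. both blue pads lie home, one in each place ((((horizontal distance between pad_a_mid and place_1 below 0.004 m and z of pad_a_mid in the frame of place_1 between 0.019 and 0.0238 m and angle between pad_a_mid's own z axis and vertical below 0.04 rad and angle between the x axis of pad_a_mid and the x axis of place_1, either way round below 0.08 rad) and (horizontal distance between pad_b_mid and place_2 below 0.004 m and z of pad_b_mid in the frame of place_2 between 0.019 and 0.0238 m and angle between pad_b_mid's own z axis and vertical below 0.04 rad and angle between the x axis of pad_b_mid and the x axis of place_2, either way round below 0.08 rad)) or ((horizontal distance between pad_a_mid and place_2 below 0.004 m and z of pad_a_mid in the frame of place_2 between 0.019 and 0.0238 m and angle between pad_a_mid's own z axis and vertical below 0.04 rad and angle between the x axis of pad_a_mid and the x axis of place_2, either way round below 0.08 rad) and (horizontal distance between pad_b_mid and place_1 below 0.004 m and z of pad_b_mid in the frame of place_1 between 0.019 and 0.0238 m and angle between pad_b_mid's own z axis and vertical below 0.04 rad and angle between the x axis of pad_b_mid and the x axis of place_1, either way round below 0.08 rad)))), for 0.2 s.
At the end, for the whole second after the job is handed in: Both blue pads lie in the nest, one in each place, either pad in either place: centre within 4 mm of the place in plan and less than 1.8 mm above its home height, level within 0.04 rad, long axis along the place's within 0.08 rad, and released ((((horizontal distance between pad_a_mid and place_1 below 0.004 m and z of pad_a_mid in the frame of place_1 between 0.019 and 0.0238 m and angle between pad_a_mid's own z axis and vertical below 0.04 rad and angle between the x axis of pad_a_mid and the x axis of place_1, either way round below 0.08 rad) and (horizontal distance between pad_b_mid and place_2 below 0.004 m and z of pad_b_mid in the frame of place_2 between 0.019 and 0.0238 m and angle between pad_b_mid's own z axis and vertical below 0.04 rad and angle between the x axis of pad_b_mid and the x axis of place_2, either way round below 0.08 rad)) or ((horizontal distance between pad_a_mid and place_2 below 0.004 m and z of pad_a_mid in the frame of place_2 between 0.019 and 0.0238 m and angle between pad_a_mid's own z axis and vertical below 0.04 rad and angle between the x axis of pad_a_mid and the x axis of place_2, either way round below 0.08 rad) and (horizontal distance between pad_b_mid and place_1 below 0.004 m and z of pad_b_mid in the frame of place_1 between 0.019 and 0.0238 m and angle between pad_b_mid's own z axis and vertical below 0.04 rad and angle between the x axis of pad_b_mid and the x axis of place_1, either way round below 0.08 rad)))); the robot touches nothing.
It fails at once if one of the other things on the bench is moved by more than 30 mm (distance of any of blank_pad, ring_gauge, v_block, oil_bottle, screwdriver, spool from where it was at the start of the episode above 0.03 m).
It also fails if it takes over 72 s, if anything falls off the work surface, if the arm or the gripper's body presses on something with over 40 N, if the wrist force passes 120 N, or if a joint passes its speed limit or range.

### The arm

A 7-joint arm with a two-finger parallel gripper is mounted at the origin on the work surface. World frame = base frame: x ahead of the robot, y to its left, z up, the work surface at z = 0. Lengths are in m, angles in degrees, forces in N, time in s.
With the tool pointing down it reaches from about 0.4 to 0.875 m from the base axis. Payload 4.4 kg.
Tool frame: the origin (TCP) lies midway between the tips of the shut fingers; the grasp point (between the pads) lies 19 mm behind it (tcp_to_grasp is the distance from the TCP to the grasp point, in m); x points along the fingers, z is the direction in which the jaws open and shut, and the axes are right-handed (so a half turn about x gives the same grasp; the last joint's range is limited). The gripper opens to 85 mm and grips with 20 to 120 N. Pads are 22 mm wide; open, the fingers measure 114 mm over their backs; the gripper's body (76 mm by 85 mm) begins 54 mm behind the grasp point. The pads swing forward as they close: fully open they stand 13 mm farther back than shut.
Start: joints at [70.829, 36.005, 2.206, 86.941, -1.547, 57.084, -1.146], TCP at [0.173, -0.627, 0.231] pointing down, gripper open.
Joint ranges: [-175.42, 175.42], [-21.48, 121.26], [-71.46, 75.88], [10.55, 141.38], [-63.04, 243.04], [13.31, 113.54], [-168.57, 168.57]. Speed limits (degrees/s): [147.25, 147.25, 180, 180, 180, 180, 180].

### API

Orientations are given as [roll, pitch, yaw] about the fixed x, y, z axes, in that order (R = Rz(yaw) Ry(pitch) Rx(roll)).
In Python, from cell import read_state, get_image, job_done, tcp_to_grasp gives the robot as it stands.
- The arm moves only by the shell command python3 -m crank 'ROWS' [FORCE]. ROWS is JSON, one flat list of numbers, 5 for each row, row after row: the closure in counts, from 0 (fully open) to 255 (shut), then the shift along the tool's x, y, z in mm, then the turn about the tool's x in degrees. In form: [fingers, dx, dy, dz, roll, fingers, dx, dy, dz, roll, ...]. A call has exactly 10 rows; each row is the pose to reach, as a shift and turn from the pose commanded when the call began, along the tool's axes at that moment; what a row does not reach only later rows make up. A row lasts 1/8 s, in which the tool goes at most 62.5 mm and 10.7 degrees, less where a joint would pass 70% of its speed; a pose out of reach is approached as far as the arm can. A call with a gripper value outside its range is refused whole. The fingers move at their own pace and stop on an object; FORCE is the grip in N (left out, the last holds). Time passes only in rows, so rows that repeat a pose let the fingers close, or fill a call up. It gives the time, the measured TCP pose, the force and the opening at its end, in the units of the state.
- read_state(): the state, without advancing time (a new reading comes with each control period).
- get_image(name): name is "scene" or "top" or "wrist"; returns a dict with "color" (480x640x3 uint8, blue, green, red), "fx", "fy", "cx", "cy" (pixels), "R" (3x3) and "t" (3): a world point X has camera coordinates R X + t. Camera axes: x right, y down, z forward; pixel columns grow to the right and rows downward; lengths in m; the calibration is good to about 2 mm. A picture is of the moment at which its call begins. There is no depth.
- job_done(): hands the job in, once; it reports no verdict.
The state is a dict: "t": time; "joint_pos": joint angles; "dq": joint speeds; "effort": joint torques, N m; "tcp_pos": TCP position; "tool_rot": TCP orientation; "force": force on the tool from outside, world axes, zero at the start; "moment": the same for the moment, N m; "grip_width": finger opening in m.
Only numpy, scipy, OpenCV 4.12 (cv2) and the standard library are available. Lean on these libraries where they do the work, as an engineer would, in place of code of your own. Each camera call takes 0.05 s, during which the arm holds its last target. There are 200 camera calls.

## Working session

There is one attempt and no reset: what is moved stays moved. The work goes in short steps, Python scripts to look and compute and a shell command to move; the robot and the scene stay as the last step left them, time stands still between calls to the robot, and variables do not carry over. Pictures are saved under pics/ and viewed, about 8 in all and at most 12, crops included, and the job is handed in when it is done.

```bash
ls; mkdir -p pics; cat > h.py <<'E'
import numpy as np, cv2
from cell import *
def snap(n,f=None):
    d=get_image(n); 
    if f: cv2.imwrite('pics/'+f,d['color'])
    return d
def ray(d,u,v,z):
    R=np.array(d['R']);t=np.array(d['t'])
    c=-R.T@t; r=R.T@np.array([(u-d['cx'])/d['fx'],(v-d['cy'])/d['fy'],1])
    return c+r*(z-c[2])/r[2]
def proj(d,X):
    x=np.array(d['R'])@np.array(X)+np.array(d['t']); return d['fx']*x[0]/x[2]+d['cx'],d['fy']*x[1]/x[2]+d['cy']
E
python3 - <<'E'
from h import *
print(read_state(),tcp_to_grasp)
a=snap('top','top0.png');b=snap('scene','scene0.png')
for d in(a,b): print(d['fx'],d['cx'],d['cy'],np.round(d['R'],3).tolist(),d['t'])
E
```

```text
pics
{'t': 0.0, 'joint_pos': array([70.83035649, 36.06016778,  2.2018929 , 86.99700504, -1.547612  ,
       57.08331739, -1.14645169]), 'dq': array([-0.0100771 ,  0.11294415,  0.02998074, -0.05210961, -0.02457814,
        0.03732539,  0.08669378]), 'effort': array([ 1.13346584e-04, -5.63398182e+01,  1.22601639e+00, -1.93443561e+01,
        1.09586355e-02,  1.05283907e-02, -4.98002791e-06]), 'tcp_pos': array([ 0.17247539, -0.62604113,  0.2303691 ]), 'tool_rot': array([-179.67216288,   89.88916401,  105.72706154]), 'force': array([ 0.15678211,  0.3340906 , -0.33900263]), 'moment': array([-0.02257995, -0.08984822,  0.05292041]), 'grip_width': 0.08546653850122744} 0.0187
450.44646134691214 324.9969113402751 240.59239772025825 [[0.009, -1.0, -0.003], [-0.98, -0.008, -0.197], [0.197, 0.005, -0.98]] [-0.04618206  0.54644062  1.06154366]
535.2255805208737 319.09863289079414 232.22381825816163 [[-0.214, 0.977, 0.016], [0.731, 0.171, -0.661], [-0.648, -0.13, -0.75]] [ 0.18683503 -0.36069094  1.56866994]
```

View pics/top0.png

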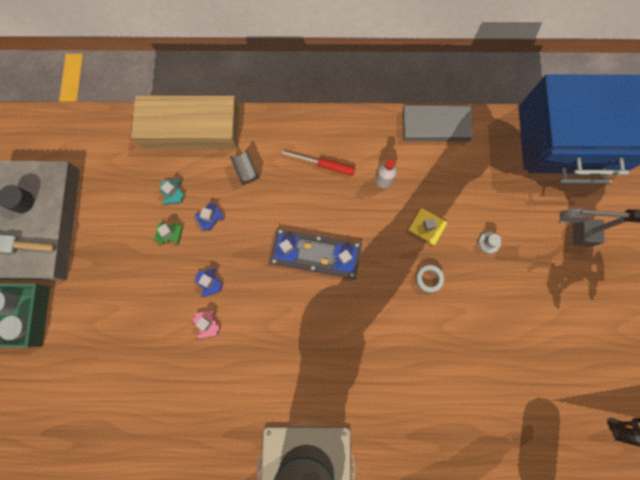

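View pics/scene0.png

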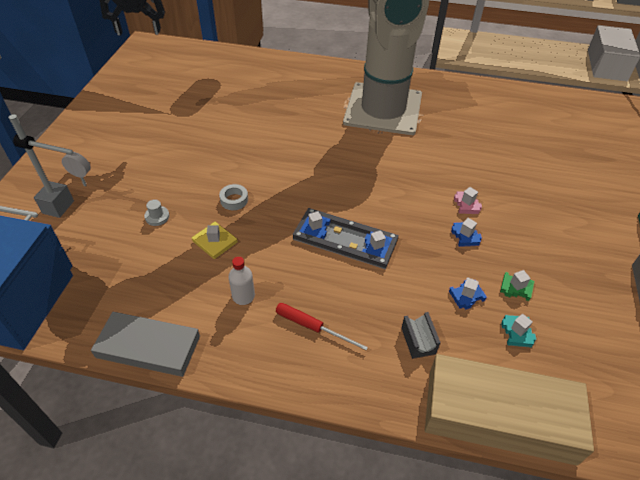

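Targets in the top view: the blue loose pads are at (209,216) and (208,282). Things that could be taken for them are teal (171,190), green (167,232), pink (205,324), the yellow blank (428,227), and the fixed pads in the nest at (286,246) and (344,258). I choose the two loose blue ones. The brass keys show at (308,246) and (325,262). Next I measure and take one close crop.

```bash
cat >> h.py <<'E'
def blue(img):
    h=cv2.cvtColor(img,cv2.COLOR_BGR2HSV); return cv2.inRange(h,(108,120,50),(128,255,255))
E
python3 - <<'E'
from h import *
d=snap('top');im=d['color'];m=blue(im);m[:150]=0;m[330:]=0;m[:,:140]=0;m[:,400:]=0
n,l,s,c=cv2.connectedComponentsWithStats(m)
for i in range(1,n):
    if s[i,4]<40: continue
    print('blue',s[i],c[i].round(1),ray(d,*c[i],.014).round(3))
h=cv2.cvtColor(im,cv2.COLOR_BGR2HSV)
g=cv2.inRange(h,(0,0,150),(180,60,255));g[:150]=0;g[330:]=0;g[:,:140]=0;g[:,370:]=0
n,l,s,c=cv2.connectedComponentsWithStats(g)
for i in range(1,n):
    if s[i,4]<8: continue
    z=.048 if c[i][0]>250 else .044
    print('stud',s[i],c[i].round(1),ray(d,*c[i],z).round(3))
k=cv2.inRange(h,(15,100,120),(30,255,255));k[:230]=0;k[275:]=0;k[:,:280]=0;k[:,350:]=0
n,l,s,c=cv2.connectedComponentsWithStats(k)
for i in range(1,n): print('key',s[i],c[i].round(1),ray(d,*c[i],.01).round(3))
a=cv2.resize(im[170:310,150:280],None,fx=4,fy=4,interpolation=cv2.INTER_CUBIC)
b=cv2.resize(im[225:285,265:365],None,fx=4,fy=4,interpolation=cv2.INTER_CUBIC)
o=np.zeros((560,800,3),np.uint8);o[:560,:520]=a;o[:240,520:800]=b[:, 60:340];cv2.imwrite('pics/crop1.png',o)
E
```

```text
blue [196 207  26  22 165] [209.8 219.5] [0.608 0.258 0.014]
blue [334 245  22  27 281] [344.5 259.2] [ 0.507 -0.092  0.014]
blue [275 246  23  15 181] [286.1 254.7] [0.517 0.058 0.014]
blue [203 279  18  17 134] [212.4 288. ] [0.431 0.241 0.014]
stud [242 153  11  24  93] [247.1 165.1] [0.747 0.162 0.044]
stud [283 152  34  10  69] [299.9 156.5] [0.77  0.025 0.048]
stud [160 182  13  12  90] [166.6 187.2] [0.685 0.366 0.044]
stud [200 208  11  12  92] [205.2 213.4] [0.617 0.263 0.044]
stud [157 224  13  12  97] [163.3 229.8] [0.573 0.365 0.044]
stud [279 240  13  12 102] [285.1 245.5] [0.535 0.057 0.048]
stud [339 250  13  13 101] [344.9 256.1] [ 0.509 -0.091  0.048]
stud [199 274  12  13 105] [204.5 280.3] [0.447 0.254 0.044]
stud [197 317  12  13 100] [202.4 323.4] [0.343 0.252 0.044]
key [304 243   7   6  36] [307.1 245.5] [0.543 0.004 0.01 ]
key [321 259   7   6  37] [324.1 261.4] [ 0.501 -0.04   0.01 ]
```

View pics/crop1.png

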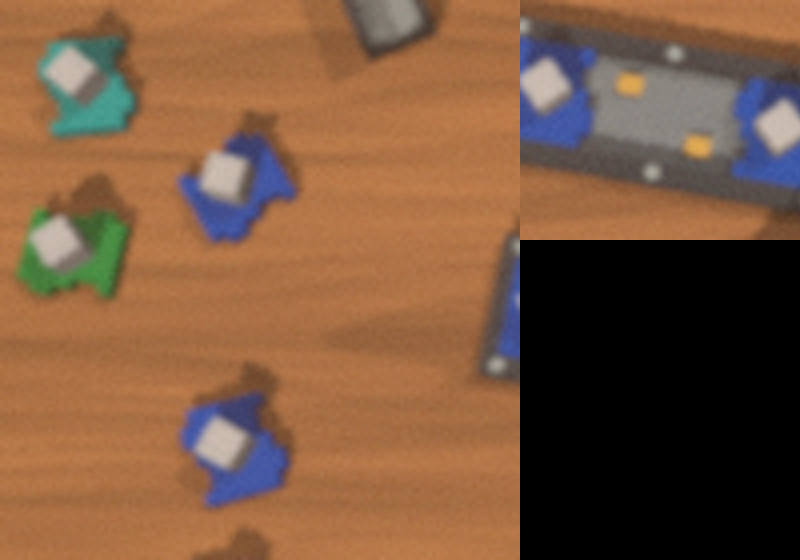

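The crop confirms the choice: blue pads with studs at crop (225,178) and (222,443), keys at +x in place_1 and at −x in place_2. The fixed studs measure 150.3 mm apart (150 expected), which puts the nest at about (0.522, −0.017) with yaw −10°. Next I write a helper for moves in tool axes and go above the nest.

```bash
cat >> h.py <<'E'
from scipy.spatial.transform import Rotation as Ro
def tool(s=None):
    s=s or read_state(); return Ro.from_euler('xyz',s['tool_rot'],degrees=True).as_matrix()
def jaw(T): return np.degrees(np.arctan2(T[1,2],T[0,2]))
def plan(target,jawdeg=None,frm=None):
    "tool-axes shift (mm) and roll (deg) to bring TCP to target, jaw line (mod 180) to jawdeg"
    s=read_state();T=tool(s);d=T.T@(np.array(target)-s['tcp_pos'])*1000
    r=None
    if jawdeg is not None:
        # positive turn about tool x (down) decreases world yaw
        r=-((jawdeg-jaw(T)+90)%180-90)
    print('t',round(s['t'],2),'tcp',s['tcp_pos'].round(4),'jaw',jaw(T).round(1),'F',s['force'].round(1),'w',round(s['grip_width'],4),'j7',s['joint_pos'][[0,6]].round(0),'shift',d.round(1),'roll',r)
E
python3 - <<'E'
from h import *
print(tool().round(3))
plan([.50,-.017,.25],35);plan([.50,-.017,.25],-55)
plan([.40,-.3,.25])
E
```

```text
[[-0.     0.964  0.266]
 [ 0.001  0.266 -0.964]
 [-1.     0.    -0.001]]
t 0.15 tcp [ 0.1725 -0.6262  0.2306] jaw -74.6 F [-0.4  0.4 -1. ] w 0.0857 j7 [71. -1.] shift [ -18.7  477.5 -500.4] roll 70.39900414474334
t 0.15 tcp [ 0.1725 -0.6262  0.2306] jaw -74.6 F [-0.4  0.4 -1. ] w 0.0857 j7 [71. -1.] shift [ -18.7  477.5 -500.4] roll -19.60099585525667
t 0.15 tcp [ 0.1725 -0.6262  0.2306] jaw -74.6 F [-0.4  0.4 -1. ] w 0.0857 j7 [71. -1.] shift [ -19.   305.9 -254.1] roll None
```

```bash
for i in 1; do python3 -m crank '[0,-19,478,-500,-20, 0,-19,478,-500,-20, 0,-19,478,-500,-20, 0,-19,478,-500,-20, 0,-19,478,-500,-20, 0,-19,478,-500,-20, 0,-19,478,-500,-20, 0,-19,478,-500,-20, 0,-19,478,-500,-20, 0,-19,478,-500,-20]' 60; done; python3 -c "
from h import *
plan([.50,-.017,.25],-55)"
```

```text
t: 1.4
tcp_pos: [0.4696, -0.0749, 0.2486]
tool_rot: [11.9, 90.0, -42.7]
force: [1.0, -0.4, -0.3]
grip_width: 0.0853
t 1.4 tcp [ 0.4696 -0.0749  0.2486] jaw -54.6 F [ 1.  -0.4 -0.3] w 0.0853 j7 [ 13. -54.] shift [ -1.4  58.3 -29.6] roll 0.3854066149143023
```

```bash
python3 - <<'E'
from h import *
d=snap('wrist','w1.png');print(d['fx'],d['cx'],d['cy'],np.round(d['R'],3).tolist(),d['t'])
for p in ([.522,-.017,.004],[.535,.057,.048],[.509,-.091,.048],[.447,.254,.044]): print(proj(d,p))
E
```

```text
384.37405315805603 320.2631399255695 240.91212616880316 [[0.579, -0.815, 0.001], [-0.77, -0.547, 0.328], [-0.266, -0.191, -0.945]] [-0.33378914  0.27414474  0.50880541]
(np.float64(302.0093652877949), np.float64(118.71491960460821))
(np.float64(233.17425434029394), np.float64(50.69054718034414))
(np.float64(359.5695499541514), np.float64(182.47445344239944))
(np.float64(-41.11589224112572), np.float64(-8.808440157664023))
```

View pics/w1.png

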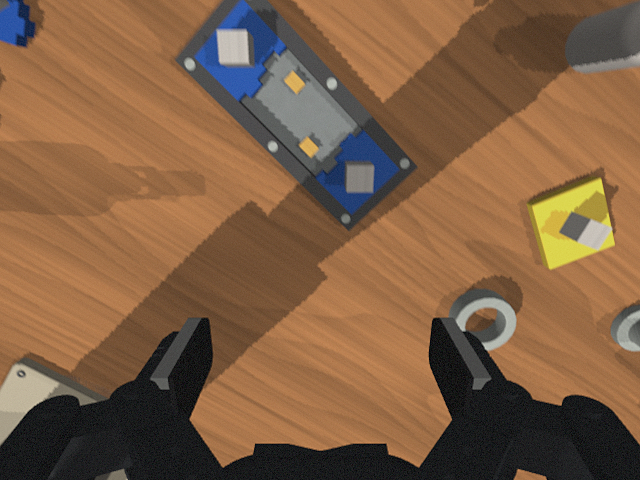

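The view shows the nest with its keys at (293,82) and (309,147), fixed studs at (234,47) and (360,177), and the yellow blank at (570,225). The predicted points agree to a few pixels. I measure the nest from this view, then continue to the pads.

```bash
python3 - <<'E'
from h import *
d=snap('wrist');im=d['color'];h=cv2.cvtColor(im,cv2.COLOR_BGR2HSV)
k=cv2.inRange(h,(13,120,120),(32,255,255));k[:,:270]=0;k[:,340:]=0;k[:60]=0;k[165:]=0
n,l,s,c=cv2.connectedComponentsWithStats(k)
K=[]
for i in range(1,n):
    if s[i,4]>50: K.append(ray(d,*c[i],.010));print('key',s[i],c[i].round(1),K[-1].round(4))
# studs: non-blue low-sat blobs within blue; print grey rows
for (x0,x1,y0,y1) in((214,256,22,72),(338,382,152,200)):
    w=h[y0:y1,x0:x1]; m=cv2.inRange(w,(0,0,60),(180,75,255))
    n,l,s,c=cv2.connectedComponentsWithStats(m);i=1+np.argmax(s[1:,4])
    v=w[...,2][l==i];t,_=cv2.threshold(v.astype(np.uint8).reshape(-1,1),0,255,cv2.THRESH_OTSU)
    mm=((l==i)&(w[...,2]>t)).astype(np.uint8)
    for q in (l==i,mm):
        q=q.astype(np.uint8);r=cv2.minAreaRect(cv2.findNonZero(q));print(q.sum(),t,np.add(r[0],(x0,y0)).round(1),np.round(r[1],1),round(r[2],1),ray(d,r[0][0]+x0,r[0][1]+y0,.048).round(4))
o=cv2.resize(im[0:240,170:430],None,fx=2.4,fy=2.4,interpolation=cv2.INTER_CUBIC);cv2.imwrite('pics/c2.png',o)
E
```

```text
key [317  60  23  25  93] [329.7  71.9] [ 0.5759 -0.0017  0.01  ]
key [293  86  21  22 234] [303.1  96.8] [0.5441 0.0056 0.01  ]
key [307 151  19  14 170] [315.7 158.7] [ 0.505  -0.0371  0.01  ]
668 187.0 [242.  59.] [24. 26.] 90.0 [0.5383 0.0606 0.048 ]
627 187.0 [242.  59.] [24. 26.] 90.0 [0.5383 0.0606 0.048 ]
718 106.0 [365.5 187. ] [24. 29.] 90.0 [ 0.5149 -0.0861  0.048 ]
530 106.0 [367.  189.5] [19. 26.] 90.0 [ 0.5139 -0.0886  0.048 ]
```

```bash
cat >> h.py <<'E'
def stud(d,X,half=34,vmin=60):
    "centre of the stud top near world point X (z = top height)"
    u,v=proj(d,X);x0=max(int(u)-half,0);y0=max(int(v)-half,0);im=d['color'][y0:int(v)+half,x0:int(u)+half]
    h=cv2.cvtColor(im,cv2.COLOR_BGR2HSV);m=cv2.inRange(h,(0,0,vmin),(180,70,255))
    n,l,s,c=cv2.connectedComponentsWithStats(m);i=min((j for j in range(1,n) if s[j,4]>150),key=lambda j:np.hypot(*(c[j]+(x0,y0)-(u,v))))
    V=h[...,2];t,_=cv2.threshold(V[l==i].reshape(-1,1),0,255,cv2.THRESH_OTSU)
    out=[]
    for q in(l==i,(l==i)&(V>t)):
        q=cv2.morphologyEx(q.astype(np.uint8),cv2.MORPH_OPEN,np.ones((3,3)))
        b=cv2.boxPoints(cv2.minAreaRect(cv2.findNonZero(q)))+(x0,y0)
        w=np.array([ray(d,*p,X[2]) for p in b]);e=w[1]-w[0]
        out.append(w.mean(0));print('stud',int(q.sum()),'px',b.mean(0).round(1),'c',w.mean(0).round(4),'sides',np.linalg.norm(w[1]-w[0]).round(4),np.linalg.norm(w[2]-w[1]).round(4),'edge',round(np.degrees(np.arctan2(e[1],e[0]))%90,1))
    return out
E
python3 - <<'E'
from h import *
d=snap('wrist','w2.png');plan([.5,-.017,.25],-55)
stud(d,[.535,.057,.048]);stud(d,[.509,-.091,.048])
im=d['color'];h=cv2.cvtColor(im,cv2.COLOR_BGR2HSV)
k=cv2.inRange(h,(13,120,120),(32,255,255));k[:,:270]=0;k[:,340:]=0;k[:60]=0;k[180:]=0
n,l,s,c=cv2.connectedComponentsWithStats(k)
for i in range(1,n):
    if s[i,4]>50:print('key',s[i],c[i].round(1),ray(d,*c[i],.010).round(4))
cv2.imwrite('pics/c2.png',cv2.resize(im[0:240,170:430],None,fx=2.4,fy=2.4,interpolation=cv2.INTER_CUBIC))
E
```

```text
t 1.55 tcp [ 0.4703 -0.0727  0.2485] jaw -54.2 F [ 0.1 -0.6 -0.3] w 0.0856 j7 [ 12. -53.] shift [ -1.4  56.7 -27.8] roll 0.8482646646381653
stud 1196 px [243.5  58. ] c [0.537  0.0554 0.048 ] sides 0.0281 0.0252 edge 36.1
stud 983 px [241.  57.] c [0.5364 0.0574 0.048 ] sides 0.0241 0.0237 edge 36.1
stud 890 px [363.5 185.5] c [ 0.5124 -0.0882  0.048 ] sides 0.0258 0.0282 edge 36.1
stud 717 px [364.5 188. ] c [ 0.5111 -0.0903  0.048 ] sides 0.0241 0.0237 edge 36.1
key [320  60  20  21  76] [330.8  70.1] [ 0.575  -0.0061  0.01  ]
key [291  81  20  22 238] [300.9  91.7] [0.5439 0.0054 0.01  ]
key [304 146  20  20 209] [313.8 155.3] [ 0.504  -0.0382  0.01  ]
key [270 157  22  23 250] [276.8 171.6] [ 0.4696 -0.0179  0.01  ]
```

View pics/c2.png

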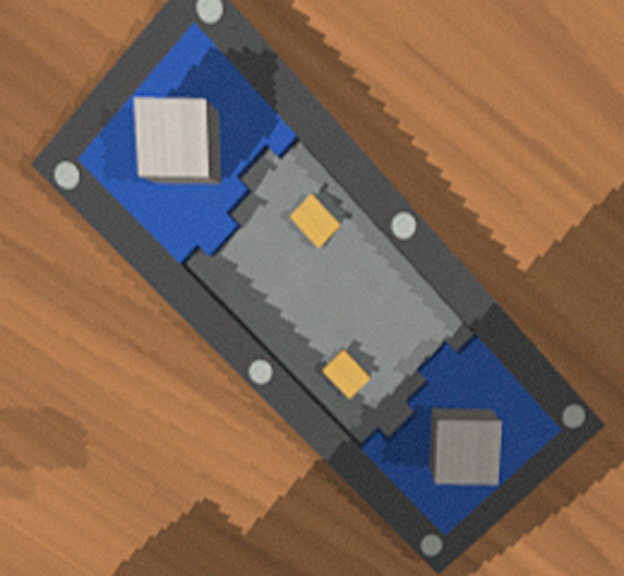

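The crop shows the empty places clean, keys at crop (315,222) and (346,374), and stud tops 149.8 mm apart. The nest is at (0.5238, −0.0165), yaw −9.7°. The keys lie within 0.3 mm of where place_1/+x and place_2/−x put them. Now on to the pads.

```bash
python3 -c "
from h import *
plan([.45,.20,.25],-55)"
```

```text
t 1.55 tcp [ 0.4703 -0.0727  0.2485] jaw -54.2 F [ 0.1 -0.6 -0.3] w 0.0856 j7 [ 12. -53.] shift [  -1.2  143.3 -233. ] roll 0.8482646646381653
```

```bash
python3 -m crank '[0,-1,143,-233,0, 0,-1,143,-233,0, 0,-1,143,-233,0, 0,-1,143,-233,0, 0,-1,143,-233,0, 0,-1,143,-233,0, 0,-1,143,-233,0, 0,-1,143,-233,0, 0,-1,143,-233,0, 0,-1,143,-233,0]'; python3 - <<'E'
from h import *
plan([.45,.20,.25],-55)
d=snap('wrist','w3.png')
for p in ([.617,.263,.044],[.447,.254,.044]): stud(d,p)
E
```

```text
t: 2.8
tcp_pos: [0.4507, 0.1955, 0.2495]
tool_rot: [-3.2, 90.0, -57.8]
force: [0.8, 0.3, -0.9]
grip_width: 0.0853
t 2.8 tcp [0.4507 0.1955 0.2495] jaw -54.7 F [ 0.8  0.3 -0.9] w 0.0853 j7 [-17. -88.] shift [-0.5  2.  -4.1] roll 0.33750520445103405
stud 261 px [369.5   7.5] c [0.6051 0.2565 0.044 ] sides 0.0213 0.0104 edge 35.4
stud 70 px [373.    3.5] c [0.6089 0.256  0.044 ] sides 0.0095 0.0048 edge 35.4
stud 883 px [266.6 168.7] c [0.4509 0.2543 0.044 ] sides 0.0288 0.025 edge 61.0
stud 724 px [264.9 170.3] c [0.4488 0.2547 0.044 ] sides 0.024 0.0239 edge 61.0
```

View pics/w3.png

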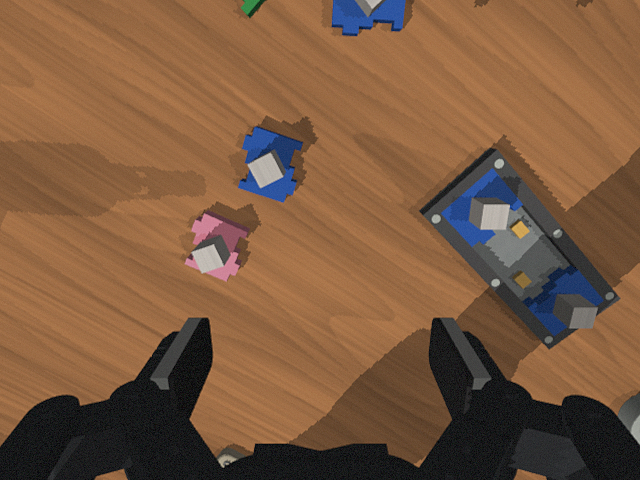

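```bash
cat >> h.py <<'E'
def padaxis(d,X):
    u,v=map(int,proj(d,[X[0],X[1],.014]));h=cv2.cvtColor(d['color'],cv2.COLOR_BGR2HSV)
    m=blue(d['color'])|cv2.inRange(h,(0,0,60),(180,70,255))
    w=np.zeros_like(m);cv2.circle(w,(u,v),60,255,-1);m&=w
    m=cv2.morphologyEx(m,cv2.MORPH_CLOSE,np.ones((5,5)))
    n,l,s,c=cv2.connectedComponentsWithStats(m);i=l[v,u];ys,xs=np.nonzero(l==i)
    P=np.array([ray(d,a,b,.014)[:2] for a,b in zip(xs,ys)]);C=np.cov(P.T);e,V=np.linalg.eigh(C)
    print('pad n',len(P),'mean',P.mean(0).round(4),'std mm',(np.sqrt(e)*1000).round(1),'principal',round(np.degrees(np.arctan2(V[1,1],V[0,1]))%180,1),'x axis about',round((np.degrees(np.arctan2(V[1,1],V[0,1]))-15.6)%180,1))
E
python3 - <<'E'
from h import *
d=snap('wrist');s=stud(d,[.449,.255,.044]);padaxis(d,s[1])
im=d['color'];cv2.imwrite('pics/c3.png',cv2.resize(im[90:290,160:340],None,fx=3,fy=3,interpolation=cv2.INTER_CUBIC))
T=tool();print(T[:,1].round(3))
for j in (61,-29): plan([s[1][0],s[1][1],.03],j)
E
```

```text
stud 876 px [266.6 168.7] c [0.4508 0.2545 0.044 ] sides 0.0288 0.025 edge 61.0
stud 718 px [265.2 170.4] c [0.4488 0.2547 0.044 ] sides 0.0244 0.0235 edge 61.0
pad n 3265 mean [0.45   0.2552] std mm [14.1 18.6] principal 34.7 x axis about 19.1
[0.815 0.579 0.   ]
t 2.9 tcp [0.4506 0.1959 0.2495] jaw -54.6 F [-0.3 -0.  -0.5] w 0.0855 j7 [-17. -88.] shift [219.5  32.6 -49. ] roll 64.37457126882461
t 2.9 tcp [0.4506 0.1959 0.2495] jaw -54.6 F [-0.3 -0.  -0.5] w 0.0855 j7 [-17. -88.] shift [219.5  32.6 -49. ] roll -25.62542873117539
```

View pics/c3.png

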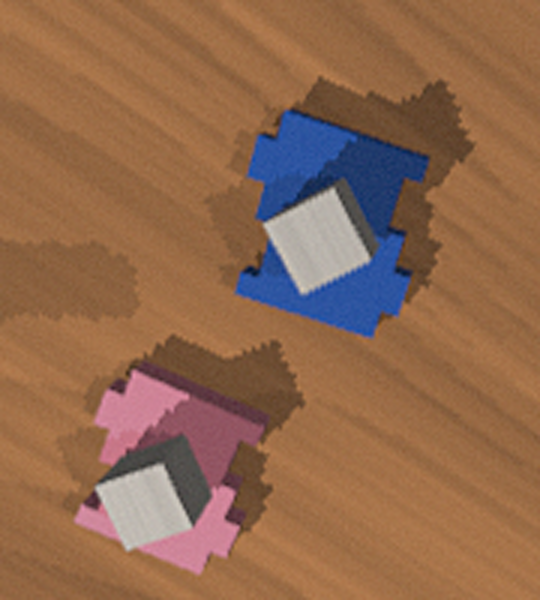

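The crop shows pad B's long axis at about 16–19° from both stud edge and moments, with the stud at crop (320,240); the pink one is separate below left. I move above B with jaw −29° and then down.

```bash
python3 -m crank '[0,60,33,-49,-25.6, 0,100,33,-49,-25.6, 0,130,33,-49,-25.6, 0,140,33,-49,-25.6, 0,140,33,-49,-25.6, 0,140,33,-49,-25.6, 0,140,33,-49,-25.6, 0,140,33,-49,-25.6, 0,140,33,-49,-25.6, 0,140,33,-49,-25.6]' 60; python3 - <<'E'
from h import *
d=snap('wrist');
try: stud(d,[.449,.255,.044])
except Exception as e: print(e)
plan([.4488,.2547,.018],-29)
E
```

```text
t: 4.15
tcp_pos: [0.4491, 0.2552, 0.1096]
tool_rot: [52.4, 90.0, 23.4]
force: [0.2, 0.5, -0.2]
grip_width: 0.0854
stud 2182 px [318.5 255.5] c [0.4512 0.2589 0.044 ] sides 0.0233 0.0331 edge 61.0
stud 1562 px [318.5 263.5] c [0.4489 0.2547 0.044 ] sides 0.0234 0.0236 edge 59.9
t 4.2 tcp [0.4491 0.2552 0.1095] jaw -29.0 F [-0.  -0.7 -0.1] w 0.0849 j7 [-22. -79.] shift [91.5 -0.6 -0. ] roll -0.0038251696137194813
```

Aligned to within 1 mm. Go down, close, then lift.

```bash
python3 -m crank '[0,45,0,0,0, 0,80,0,0,0, 0,91,0,0,0, 0,91,0,0,0, 255,91,0,0,0, 255,91,0,0,0, 255,91,0,0,0, 255,91,0,0,0, 255,91,0,0,0, 255,91,0,0,0]' 60; python3 -m crank '[255,0,0,0,0, 255,0,0,0,0, 255,-20,0,0,0, 255,-50,0,0,0, 255,-80,0,0,0, 255,-80,0,0,0, 255,-80,0,0,0, 255,-80,0,0,0, 255,-80,0,0,0, 255,-80,0,0,0]'; python3 - <<'E'
from h import *
plan([.528,.0082,.10],-54.7)
d=snap('wrist','w4.png');s=stud(d,[.449,.2547,.115])
E
```

```text
t: 5.45
tcp_pos: [0.4495, 0.2554, 0.0192]
tool_rot: [54.9, 89.9, 25.8]
force: [-0.0, -0.7, 5.3]
grip_width: 0.0228
t: 6.7
tcp_pos: [0.4488, 0.2551, 0.098]
tool_rot: [-119.0, 89.9, -148.0]
force: [0.8, 0.3, -1.9]
grip_width: 0.0229
t 6.7 tcp [0.4488 0.2551 0.098 ] jaw -29.0 F [ 0.8  0.3 -1.9] w 0.0229 j7 [-23. -80.] shift [  -2.  -177.6  188.9] roll 25.708419902728536
stud 4273 px [319.5 345.5] c [0.4492 0.2543 0.115 ] sides 0.0233 0.03 edge 61.0
stud 508 px [324.  358.5] c [0.448  0.2486 0.115 ] sides 0.0205 0.0188 edge 61.0
```

Held: width is 23 mm and the load about 1.9 N. Now above place_1, where I look again.

```bash
python3 -m crank '[255,-2,-40,42,7, 255,-2,-80,85,14, 255,-2,-120,128,21, 255,-2,-150,160,25.7, 255,-2,-177,190,25.7, 255,-2,-177,190,25.7, 255,-2,-177,190,25.7, 255,-2,-177,190,25.7, 255,-2,-177,190,25.7, 255,-2,-177,190,25.7]'; python3 - <<'E'
from h import *
plan([.5287,.0087,.10],-54.7)
E
```

```text
t: 8.0
tcp_pos: [0.5294, 0.009, 0.1005]
tool_rot: [120.5, 90.0, 65.9]
force: [0.7, -0.5, -2.0]
grip_width: 0.0226
t 8.0 tcp [0.5294 0.009  0.1005] jaw -54.6 F [ 0.7 -0.5 -2. ] w 0.0226 j7 [  4. -72.] shift [ 0.5 -0.7 -0.2] roll 0.06881023789898677
```

```bash
python3 -m crank '[255,20,-0.7,-0.2,0, 255,40,-0.7,-0.2,0, 255,46,-0.7,-0.2,0, 255,46,-0.7,-0.2,0, 255,46,-0.7,-0.2,0, 255,46,-0.7,-0.2,0, 255,46,-0.7,-0.2,0, 255,46,-0.7,-0.2,0, 255,46,-0.7,-0.2,0, 255,46,-0.7,-0.2,0]'; python3 - <<'E'
from h import *
plan([.5287,.0087,.05],-54.7)
d=snap('wrist','w5.png')
stud(d,[.5364,.0574,.048])
# bright/blue extents
E
```

```text
t: 9.25
tcp_pos: [0.5287, 0.008, 0.0545]
tool_rot: [-163.5, 90.0, 141.8]
force: [1.2, -0.1, -1.0]
grip_width: 0.0232
t 9.25 tcp [0.5287 0.008  0.0545] jaw -54.7 F [ 1.2 -0.1 -1. ] w 0.0232 j7 [  2. -73.] shift [ 4.5  0.4 -0.6] roll -0.0022880992679432666
stud 3987 px [231.5 239.5] c [0.5362 0.0575 0.048 ] sides 0.0267 0.0291 edge 35.3
stud 3290 px [230.5 238.5] c [0.5364 0.0582 0.048 ] sides 0.024 0.0244 edge 29.5
```

View pics/w5.png

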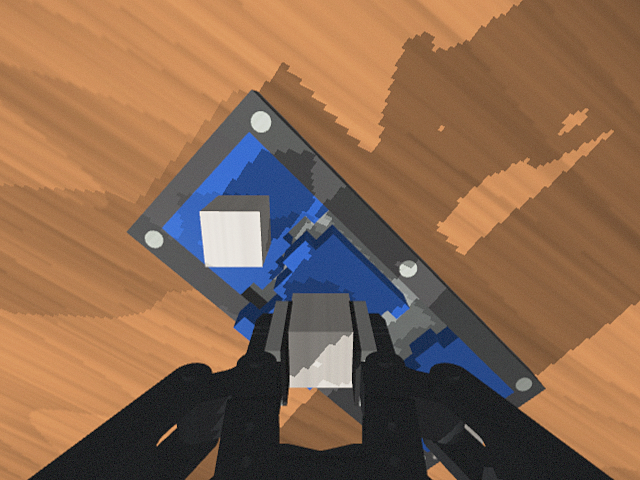

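The picture shows the held pad (stud top about (320,360)) over the empty place, left neighbour's stud at (231,239).

```bash
python3 - <<'E'
from h import *
d=snap('wrist');plan([.5287,.0087,.05],-54.7)
im=d['color'];h=cv2.cvtColor(im,cv2.COLOR_BGR2HSV)
# held stud, rows of edges in the middle column strip and columns in the middle row strip
print(h[285:400:3,315:325,2].mean(1).round(0).astype(int))
print(h[335:350,278:364:2,2].mean(0).round(0).astype(int))
for v in (332,387): print(ray(d,320,v,.0793).round(4))
print(ray(d,320.5,359.5,.0793).round(4)); print('tcp px',proj(d,list(read_state()['tcp_pos'][:2])+[.0793]))
stud(d,[.5364,.0574,.048])
E
```

```text
t 9.35 tcp [0.5287 0.008  0.0544] jaw -54.7 F [-0.5  0.7 -1.1] w 0.023 j7 [  2. -73.] shift [ 4.4  0.4 -0.6] roll 0.0014500378638047096
[113 112 112 105 100 100  99  99  99  98  99  99  99  98  98  96 129 128
 128 127 127 129 142 169 184 206 222 215 206 207 206 207 215 220 190 124
 124 138 141]
[ 89  86  36  30  26  74 131 127 127 126 125 126 125 123 122 123 125 127
 128 129 127 126 128 130 142 151 159 156 150 163 171 187 202 204 195 192
 205 204  21  27  33  73  89]
[0.5381 0.0143 0.0793]
[0.5187 0.0006 0.0793]
[0.5287 0.0075 0.0793]
tcp px (np.float64(319.35029159705886), np.float64(358.864393851931))
stud 3989 px [231.5 239.5] c [0.5362 0.0575 0.048 ] sides 0.0267 0.0291 edge 35.3
stud 3291 px [230.5 238.5] c [0.5364 0.0582 0.048 ] sides 0.0239 0.0244 edge 29.5
```

```bash
python3 -m crank '[255,6,0,-1.2,0, 255,12,0,-1.2,0, 255,16,0,-1.2,0, 255,18,0,-1.2,0, 255,19,0,-1.2,0, 255,20,0,-1.2,0, 255,21,0,-1.2,0, 255,22,0,-1.2,0, 255,22,0,-1.2,0, 255,22,0,-1.2,0]'; python3 - <<'E'
from h import *
plan([.5281,.009,.0232],-54.7)
E
```

```text
t: 10.6
tcp_pos: [0.5281, 0.009, 0.0325]
tool_rot: [53.0, 90.0, -1.7]
force: [-0.1, 0.1, -1.4]
grip_width: 0.023
t 10.6 tcp [0.5281 0.009  0.0325] jaw -54.7 F [-0.1  0.1 -1.4] w 0.023 j7 [  2. -74.] shift [ 9.3  0.  -0. ] roll -0.003656688687016185
```

It has entered the nest with no side force. Slowly on to the key height.

```bash
python3 -m crank '[255,1,0,0,0, 255,2,0,0,0, 255,3,0,0,0, 255,3.5,0,0,0, 255,4,0,0,0, 255,4.5,0,0,0, 255,5,0,0,0, 255,5,0,0,0, 255,5,0,0,0, 255,5,0,0,0]'; python3 - <<'E'
from h import *
plan([.5281,.009,.0232],-54.7)
E
```

```text
t: 11.85
tcp_pos: [0.528, 0.009, 0.0292]
tool_rot: [17.0, 90.0, -37.7]
force: [-3.9, 0.9, 17.4]
grip_width: 0.0228
t 11.85 tcp [0.528  0.009  0.0292] jaw -54.7 F [-3.9  0.9 17.4] w 0.0228 j7 [  1. -74.] shift [6.  0.1 0.1] roll 0.005363076286670321
```

It stopped at z 0.0292, exactly the 6 mm proud height, so the recess is at the other end. Place_2's key is at the opposite end, so this pad fits there at the same yaw. Lift and shift 50 mm.

```bash
python3 -m crank '[255,-15,0,0,0, 255,-30,0,0,0, 255,-47,0,0,0, 255,-47,0,0,0, 255,-47,-15,15,0, 255,-47,-30,30,0, 255,-47,-35.4,35.3,0, 255,-47,-35.4,35.3,0, 255,-47,-35.4,35.3,0, 255,-47,-35.4,35.3,0]'; python3 - <<'E'
from h import *
plan([.5196,-.0403,.0325],-54.7)
d=snap('wrist','w6.png')
z=read_state()['tcp_pos'][2]+.0248
im=d['color'];h=cv2.cvtColor(im,cv2.COLOR_BGR2HSV)
print(z,h[320:400:2,315:325,2].mean(1).round(0).astype(int))
for v in (333,360,387): print(ray(d,320.5,v,z).round(4))
E
```

```text
t: 13.1
tcp_pos: [0.5198, -0.0392, 0.0745]
tool_rot: [117.1, 90.0, 62.5]
force: [0.1, 0.7, -1.4]
grip_width: 0.0231
t 13.1 tcp [ 0.5198 -0.0392  0.0745] jaw -54.6 F [ 0.1  0.7 -1.4] w 0.0231 j7 [  9. -69.] shift [42.  -0.8  0.8] roll 0.08207984394601908
0.09927070735500575 [ 97  97  99  98  98  95 123 128 126 126 126 125 128 128 125 123 168 198
 206 205 205 204 205 204 204 206 204 204 204 204 204 215 225 234 140 132
 135 136 134 134]
[ 0.5288 -0.0333  0.0993]
[ 0.5196 -0.0399  0.0993]
[ 0.5098 -0.0468  0.0993]
```

```bash
python3 -m crank '[255,10,0,0,0, 255,20,0,0,0, 255,28,0,0,0, 255,32,0,0,0, 255,34,0,0,0, 255,36,0,0,0, 255,38,0,0,0, 255,40,0,0,0, 255,42,0,0,0, 255,42,0,0,0]'; python3 -c "
from h import *
plan([.5196,-.0403,.0232],-54.7)"
```

```text
t: 14.4
tcp_pos: [0.5195, -0.0403, 0.0324]
tool_rot: [-127.2, 90.0, 178.1]
force: [0.3, 0.6, -1.2]
grip_width: 0.0227
t 14.4 tcp [ 0.5195 -0.0403  0.0324] jaw -54.7 F [ 0.3  0.6 -1.2] w 0.0227 j7 [  7. -70.] shift [9.2 0.1 0.1] roll 0.0020169637065095003
```

```bash
python3 -m crank '[255,1.5,0,0,0, 255,3,0,0,0, 255,4,0,0,0, 255,5,0,0,0, 255,6,0,0,0, 255,7,0,0,0, 255,8,0,0,0, 255,9,0,0,0, 255,9,0,0,0, 255,9,0,0,0]'; python3 -c "
from h import *
plan([.5196,-.0403,.0232],-54.7)"
```

```text
t: 15.65
tcp_pos: [0.5196, -0.0403, 0.0235]
tool_rot: [49.3, 90.0, -5.4]
force: [0.1, 0.0, -1.7]
grip_width: 0.023
t 15.65 tcp [ 0.5196 -0.0403  0.0235] jaw -54.7 F [ 0.1  0.  -1.7] w 0.023 j7 [  7. -70.] shift [0.3 0.  0. ] roll 0.002241454405464083
```

Home height is reached with no resistance. Touch down, release and lift.

```bash
python3 -m crank '[255,0.7,0,0,0, 255,0.7,0,0,0, 0,0.7,0,0,0, 0,0,0,0,0, 0,0,0,0,0, 0,0,0,0,0, 0,-20,0,0,0, 0,-70,0,0,0, 0,-130,0,0,0, 0,-190,0,0,0]'; python3 - <<'E'
from h import *
d=snap('wrist');s=stud(d,[.5196,-.0412,.048]);
plan([.52,.22,.23],-54.7)
E
```

```text
t: 16.9
tcp_pos: [0.5192, -0.0403, 0.2152]
tool_rot: [-143.6, 90.0, 161.7]
force: [1.1, -1.0, -0.5]
grip_width: 0.0849
stud 1036 px [320.5 213.5] c [ 0.5217 -0.0393  0.048 ] sides 0.0238 0.0301 edge 35.3
stud 815 px [320.5 217.5] c [ 0.519  -0.0412  0.048 ] sides 0.024 0.0234 edge 35.3
t 16.95 tcp [ 0.5237 -0.04    0.2227] jaw -54.7 F [ 1.  -0.4  4.6] w 0.0849 j7 [ 13. -64.] shift [  -7.5  147.4 -214.2] roll 0.0062522427417661675
```

```bash
python3 -m crank '[0,-10,147,-195,0, 0,-10,147,-195,0, 0,-10,147,-195,0, 0,-10,147,-195,0, 0,-10,147,-195,0, 0,-10,147,-195,0, 0,-10,147,-195,0, 0,-10,147,-195,0, 0,-10,147,-195,0, 0,-10,147,-195,0]'; python3 - <<'E'
from h import *
d=snap('wrist','w7.png');s=stud(d,[.617,.263,.044])[1];padaxis(d,s)
for j in (-54.7,): plan([s[0],s[1],.11],j)
im=d['color'];u,v=map(int,proj(d,s));print(u,v)
cv2.imwrite('pics/c7.png',cv2.resize(im[max(v-80,0):v+80,u-100:u+100],None,fx=3,fy=3,interpolation=cv2.INTER_CUBIC))
E
```

```text
t: 18.2
tcp_pos: [0.5269, 0.2035, 0.2235]
tool_rot: [47.9, 90.0, -6.8]
force: [0.6, -0.1, -0.6]
grip_width: 0.0851
stud 1099 px [325.8  74.3] c [0.6198 0.2634 0.044 ] sides 0.0265 0.024 edge 77.5
stud 1014 px [325.4  73.9] c [0.6199 0.2637 0.044 ] sides 0.0237 0.0245 edge 72.4
pad n 4465 mean [0.6205 0.2635] std mm [13.8 18.3] principal 140.5 x axis about 124.9
t 18.25 tcp [0.5269 0.2036 0.2235] jaw -54.7 F [-0.1 -0.6  0.9] w 0.0855 j7 [-13. -89.] shift [113.5 110.6   4.6] roll -0.02405445036120568
325 74
```

View pics/c7.png

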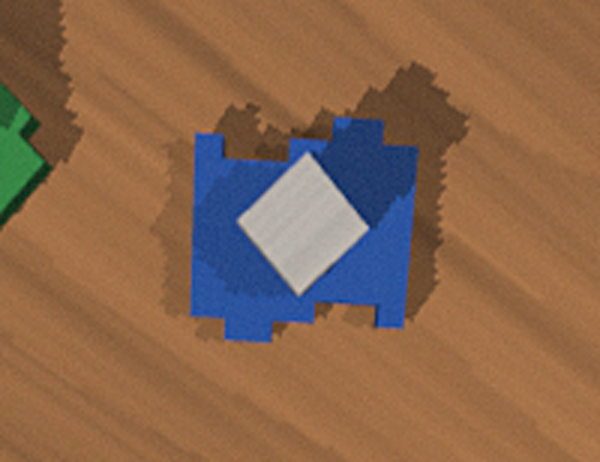

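The crop shows pad A's sides sloping about 3° from the tool z line, so its x axis is about 122°, with stud faces at 77° and −13°. I move above with jaw 77° (≡ −103°) and look again there.

```bash
python3 -m crank '[0,30,40,2,10, 0,60,80,4,20, 0,90,110,4.6,30, 0,113,110.6,4.6,40, 0,113,110.6,4.6,48, 0,113,110.6,4.6,48, 0,113,110.6,4.6,48, 0,113,110.6,4.6,48, 0,113,110.6,4.6,48, 0,113,110.6,4.6,48]'; python3 - <<'E'
from h import *
d=snap('wrist');s=stud(d,[.62,.2637,.044],half=45)[1];padaxis(d,s)
plan([s[0],s[1],.018],77)
E
```

```text
t: 19.5
tcp_pos: [0.6199, 0.2639, 0.1107]
tool_rot: [146.0, 90.0, 43.3]
force: [0.3, -0.2, 0.3]
grip_width: 0.0852
stud 2179 px [322.5 254.5] c [0.6243 0.2626 0.044 ] sides 0.0234 0.0332 edge 77.3
stud 1565 px [322.5 262. ] c [0.6199 0.2636 0.044 ] sides 0.0237 0.0241 edge 77.3
pad n 6781 mean [0.6219 0.2631] std mm [14.4 18.6] principal 139.7 x axis about 124.1
t 19.55 tcp [0.6198 0.2639 0.1106] jaw -102.7 F [-0.2 -0.   1.1] w 0.0852 j7 [ -24. -130.] shift [92.6  0.1  0.4] roll 0.30542503874869453
```

Aligned. I grasp and lift.

```bash
python3 -m crank '[0,45,0,0.4,0, 0,80,0,0.4,0, 0,92,0,0.4,0, 0,92,0,0.4,0, 255,92,0,0.4,0, 255,92,0,0.4,0, 255,92,0,0.4,0, 255,92,0,0.4,0, 255,92,0,0.4,0, 255,92,0,0.4,0]' 60; python3 -c "
from h import *
plan([.5,0,.1])"; python3 -m crank '[255,0,0,0,0, 255,0,0,0,0, 255,-20,0,0,0, 255,-50,0,0,0, 255,-80,0,0,0, 255,-80,0,0,0, 255,-80,0,0,0, 255,-80,0,0,0, 255,-80,0,0,0, 255,-80,0,0,0]'; python3 - <<'E'
from h import *
plan([.5282,.009,.10],-54.7)
E
```

```text
t: 20.8
tcp_pos: [0.6203, 0.2639, 0.0194]
tool_rot: [126.6, 89.9, 23.9]
force: [0.0, 1.2, 6.0]
grip_width: 0.023
t 20.8 tcp [0.6203 0.2639 0.0194] jaw -102.7 F [0.  1.2 6. ] w 0.023 j7 [ -24. -130.] shift [-80.9 -59.3 283.8] roll None
t: 22.05
tcp_pos: [0.6194, 0.2635, 0.0979]
tool_rot: [-52.0, 89.9, -154.7]
force: [-0.7, -0.4, -1.1]
grip_width: 0.0229
t 22.05 tcp [0.6194 0.2635 0.0979] jaw -102.7 F [-0.7 -0.4 -1.1] w 0.0229 j7 [ -24. -130.] shift [ -2.  -33.  268.3] roll -48.001174820720564
```

```bash
python3 -m crank '[255,-2,-6,45,-8, 255,-2,-12,90,-16, 255,-2,-18,135,-24, 255,-2,-24,180,-32, 255,-2,-30,225,-40, 255,-2,-33,268,-48, 255,-2,-33,268,-48, 255,-2,-33,268,-48, 255,-2,-33,268,-48, 255,-2,-33,268,-48]'; python3 -c "
from h import *
plan([.5285,.0092,.055],-54.7)"
```

```text
t: 23.3
tcp_pos: [0.5289, 0.0108, 0.1005]
tool_rot: [100.2, 90.0, 45.6]
force: [-0.5, 0.9, -0.2]
grip_width: 0.023
t 23.3 tcp [0.5289 0.0108 0.1005] jaw -54.6 F [-0.5  0.9 -0.2] w 0.023 j7 [  7. -78.] shift [45.5 -1.3  1.1] roll 0.1099501727230745
```

```bash
python3 -m crank '[255,20,0,0,0, 255,40,0,0,0, 255,46,0,0,0, 255,46,0,0,0, 255,46,0,0,0, 255,46,0,0,0, 255,46,0,0,0, 255,46,0,0,0, 255,46,0,0,0, 255,46,0,0,0]'; python3 - <<'E'
from h import *
plan([.5283,.009,.0325],-54.7)
d=snap('wrist','w8.png')
z=read_state()['tcp_pos'][2]+.0248
im=d['color'];h=cv2.cvtColor(im,cv2.COLOR_BGR2HSV)
print(z,h[320:400:2,315:325,2].mean(1).round(0).astype(int))
for v in (333,360,387): print(ray(d,320.5,v,z).round(4))
stud(d,[.5364,.0574,.048])
E
```

```text
t: 24.55
tcp_pos: [0.5286, 0.0094, 0.0545]
tool_rot: [-114.0, 90.0, -168.7]
force: [0.3, 0.0, -0.9]
grip_width: 0.0229
t 24.55 tcp [0.5286 0.0094 0.0545] jaw -54.7 F [ 0.3  0.  -0.9] w 0.0229 j7 [  5. -79.] shift [22.  -0.4  0.2] roll -0.001882391953415663
0.07926893451817703 [ 97  99  97  97  97 106 129 128 127 126 127 127 127 126 140 154 166 182
 192 205 206 207 206 206 205 206 205 206 205 206 218 223 228 194 121 152
 177 192 186 176]
[0.5376 0.0153 0.0793]
[0.5284 0.0088 0.0793]
[0.5186 0.0018 0.0793]
stud 4023 px [234.5 240.5] c [0.5363 0.0577 0.048 ] sides 0.0267 0.0292 edge 35.3
stud 3283 px [233.5 240.5] c [0.5362 0.0581 0.048 ] sides 0.0244 0.0239 edge 35.3
```

```bash
python3 -m crank '[255,6,-0.8,0,0, 255,12,-0.8,0,0, 255,16,-0.8,0,0, 255,18,-0.8,0,0, 255,19,-0.8,0,0, 255,20,-0.8,0,0, 255,21,-0.8,0,0, 255,22,-0.8,0,0, 255,22,-0.8,0,0, 255,22,-0.8,0,0]'; python3 -c "
from h import *
plan([.5279,.0089,.0232],-54.7)"
```

```text
t: 25.85
tcp_pos: [0.528, 0.009, 0.0325]
tool_rot: [68.8, 90.0, 14.1]
force: [-0.2, -0.3, -1.5]
grip_width: 0.0231
t 25.85 tcp [0.528  0.009  0.0325] jaw -54.7 F [-0.2 -0.3 -1.5] w 0.0231 j7 [  4. -80.] shift [ 9.3 -0.1  0. ] roll 0.004452677085097889
```

```bash
python3 -m crank '[255,1,0,0,0, 255,2,0,0,0, 255,3,0,0,0, 255,3.5,0,0,0, 255,4,0,0,0, 255,4.5,0,0,0, 255,5,0,0,0, 255,5,0,0,0, 255,5,0,0,0, 255,5,0,0,0]'; python3 -c "
from h import *
plan([.5279,.0089,.0232],-54.7)"
```

```text
t: 27.1
tcp_pos: [0.5279, 0.009, 0.0275]
tool_rot: [89.1, 90.0, 34.4]
force: [-0.2, 0.2, -0.9]
grip_width: 0.0229
t 27.1 tcp [0.5279 0.009  0.0275] jaw -54.7 F [-0.2  0.2 -0.9] w 0.0229 j7 [  4. -80.] shift [ 4.3 -0.1  0. ] roll -0.0015255427057496718
```

The key has entered its recess: z is below 0.0292 with no force. I go the rest of the way, release and lift.

```bash
python3 -m crank '[255,1,0,0,0, 255,2,0,0,0, 255,3,0,0,0, 255,4,0,0,0, 255,4.5,0,0,0, 255,4.5,0,0,0, 255,4.5,0,0,0, 255,4.5,0,0,0, 255,4.5,0,0,0, 255,4.5,0,0,0]'; python3 -c "
from h import *
plan([.5279,.0089,.0232],-54.7)"
python3 -m crank '[0,0,0,0,0, 0,0,0,0,0, 0,0,0,0,0, 0,0,0,0,0, 0,0,0,0,0, 0,-20,0,0,0, 0,-70,0,0,0, 0,-130,0,0,0, 0,-180,0,0,0, 0,-180,0,0,0]'; python3 - <<'E'
from h import *
d=snap('wrist','w9.png');stud(d,[.528,.0083,.048]);stud(d,[.5195,-.0412,.048]);plan([.5,0,.2])
cv2.imwrite('pics/c9.png',cv2.resize(d['color'][100:340,200:440],(600,600),interpolation=cv2.INTER_CUBIC))
E
```

```text
t: 28.35
tcp_pos: [0.5279, 0.0089, 0.0233]
tool_rot: [2.3, 90.0, -52.4]
force: [-1.9, 0.3, 4.6]
grip_width: 0.0229
t 28.35 tcp [0.5279 0.0089 0.0233] jaw -54.7 F [-1.9  0.3  4.6] w 0.0229 j7 [  4. -81.] shift [ 0.1 -0.   0. ] roll 2.3120058017411793e-05
t: 29.6
tcp_pos: [0.5306, 0.0093, 0.2069]
tool_rot: [56.6, 89.5, 1.9]
force: [0.3, -0.3, -1.5]
grip_width: 0.0854
stud 1082 px [317.5 220. ] c [0.5305 0.0104 0.048 ] sides 0.0233 0.0304 edge 35.2
stud 857 px [317.5 224. ] c [0.5278 0.0085 0.048 ] sides 0.0234 0.0238 edge 35.2
stud 1124 px [359.  258.5] c [ 0.5231 -0.0376  0.048 ] sides 0.0249 0.0335 edge 35.2
stud 774 px [359.5 264. ] c [ 0.5195 -0.0409  0.048 ] sides 0.0243 0.0238 edge 35.2
t 29.65 tcp [0.5289 0.0088 0.2046] jaw -54.7 F [ 0.1 -0.2 -1.7] w 0.0854 j7 [ 11. -73.] shift [  4.5 -28.7  -9.5] roll None
```

View pics/c9.png

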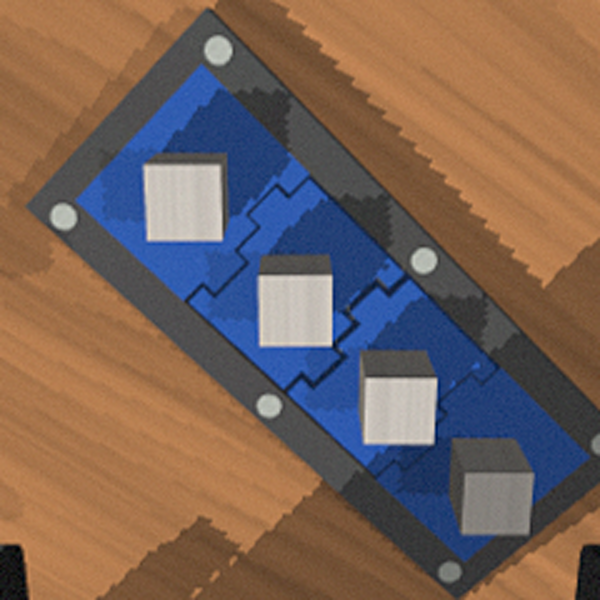

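The crop shows all four pads interlocked and flush, with the inner studs at crop (295,310) and (400,410). The gripper is open and clear, so I hand in.

```bash
python3 -c "
from cell import *
print(job_done())"
```

```text
the job is handed in; nothing more can be done
None
```

Both blue pads are home in the nest and released. I handed the job in at about 29.7 s of the 72 s; no verdict is reported.

- **First pad, from (0.449, 0.255):** in place_1 it stopped 6 mm proud, with 17 N on the wrist. I lifted it and moved it to place_2, whose key is at the other end, and it went home there without a half turn.
- **Second pad, from (0.620, 0.264):** it went home in place_1 on the first try.

**Last checks:**
- **Height:** the tool stopped at home height for each pad, 23.5 mm and 23.3 mm against 23.2 mm expected.
- **Position and angle:** the studs measure (0.5278, 0.0085) and (0.5195, −0.0409), within about 0.5 mm of the places, with edges in line with the nest.
- **Appearance:** the final picture shows all four pads interlocked and looking flush.
- **Gripper:** it was open and about 0.2 m above the bench, touching nothing.

No check failed or disagreed. I never reached for or touched the other things on the bench, but I did not measure their positions again at the end.

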